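# Put the pill bottle away under the medicine box's top tray

## Task

Put the small white pill bottle away in the wooden medicine box: lift the box's top tray by its handle and swing it up and back until it rests fully open, then stand the bottle upright on the floor of the compartment underneath, beside the cream pot that is already in there. Then swing the tray forward again and lower it gently, without letting it drop or slam, until it is fully shut on the box. Leave the tins standing beside the box where they are.

Things in the scene. Friction and masses are not known exactly. Their poses are not given: they have to be found in the camera images.
- medicine_box: light wooden box fixed to the worktop, 130 (x, depth) x 220 (y, width) x 76 mm high to the rim, walls 7, floor 8 mm. Origin: centre of its underside; front (-x) faces roughly the robot, +x back, +y left. A light wooden tray of equal footprint, 30 mm deep, rests on the rim and hides the inside; steel links on the box's two ends carry it
- compartment (a point): centre of the compartment's floor, 8 mm above the worktop; axes as the box. Inside clear 116 (x) x 206 (y) mm, 68 mm high under the shut tray. The cream pot stands in its left (+y) half; the right (-y) half is free
- tray_handle (a point): middle of the tray's handle, a wooden bar 12 mm thick, 90 mm long along the box's y, on a post at each end; shut, 132 mm above the worktop and 25 mm above the tray's walls. Axes as the box. The tray stays level as it swings; fully open it is 150 mm behind its shut place, its front edge 20 mm behind the box, the compartment free from above
- arc_centre (a point): fixed point: the middle of the handle moves on a circle of 90 mm radius about it, in the box's x-z plane: shut 77 mm in front (-x) and 47 mm above it, then over the top, open 74 mm behind and 51 mm above it. Lies 77 mm behind the box's centre, y 0, 85 mm above the worktop; axes as the box
- tray_arm (a joint): angle of the tray's links: 0 = tray fully shut on the rim, grows as it swings up and back, 1.02 = highest, 1.98 rad = fully open at its stop. Tray with links weighs about 0.4 kg and swings freely: it rests by its weight at either end and falls to the nearer end if let go between
- pill_bottle: small closed white plastic bottle standing on the worktop to the right of the box, 25 mm diameter and 58 mm high (cap 21 mm diameter, from 42 mm up), about 40 g; origin: centre of its underside, z up through its cap
- cream_pot: round pot of hand cream with a red lid, 58 mm diameter, 50 mm high, standing in the left (+y) half of the compartment, out of sight while the tray is shut; origin: centre of its underside, z up
- tomato_tin: upright food tin, 57 mm diameter, 72 mm high, standing to the right of the box; not to be disturbed; origin: centre of its underside
- sardine_tin: flat tin, 63 x 105 x 24 mm (its x, y, z), lying to the right of the box; not to be disturbed; origin: centre of its underside
Things that resemble listed ones, but are neither listed nor needed, are in the scene too. Leave any pink or yellow look-alike of the pill_bottle alone.

How it is judged:
By the outcome, as a careful person would: the job done as asked, in the order asked, and still so for the second after the job is handed in, with the robot touching nothing.
It also fails if it takes over 72 s, if anything falls off the work surface, if the arm or the gripper's body presses on something with over 40 N, if the wrist force passes 120 N, or if a joint passes its speed limit or range.

## Robot

A 6-joint arm with a two-finger parallel gripper is mounted at the origin on a cart in front of the work surface, level with it; the furniture and walls round the work are solid. World frame = base frame: x ahead of the robot, y to its left, z up, the work surface at z = 0. Lengths are in m, angles in rad, forces in N, time in s.
With the tool pointing down it reaches from about 0.25 to 0.775 m from the base axis. Payload 4 kg.
Tool frame: the origin (TCP) lies midway between the tips of the shut fingers; the grasp point (between the pads) lies 19 mm behind it (robot.tcp_to_grasp is the z of the grasp point in the tool frame, in m); z points along the fingers, y is the line along which they close (so a half turn about z gives the same grasp; the last joint's range is limited). The gripper opens to 94 mm and grips with 3 to 60 N. Pads are 16 mm wide; open, the fingers measure 119 mm over their backs; the gripper's body (75 mm by 177 mm) begins 78 mm behind the grasp point.
Start: joints at [1.22, 0.087, 1.371, -0, 1.684, -0.103], TCP at [0.135, 0.533, 0.206] pointing down, gripper open.
Joint ranges: [-3.1, 3.1], [-0.76, 2.03], [0.27, 2.55], [-1.08, 4.22], [0.17, 2.65], [-2.57, 2.57]. Speed limits (rad/s): [2.79, 2.79, 3.14, 3.14, 3.14, 3.14].

## Interface

Orientations are given as [roll, pitch, yaw] about the fixed x, y, z axes, in that order (R = Rz(yaw) Ry(pitch) Rx(roll)).
In Python, from bench import robot gives the robot as it stands. The module is installed in compiled form; this text tells all that it offers.
- The arm moves only by the tool move_arm, never from a script. Its argument "motion" is one flat list of numbers, 7 for each row, row after row: the turn, a rotation vector about the tool's x, y, z in units of 45 degrees (1.0 is 45 degrees), then the shift along the tool's x, y, z in units of 100 mm (1.0 is 100 mm), then the opening, from 0 (shut) to 1 (fully open). A call has 1 to 12 rows; each row shifts and turns the commanded pose from where the row before left it, along the tool's axes as they then stand; what a row does not reach is not made up. A row lasts 1/12 s, in which the tool goes at most 41.7 mm and 7.16 degrees, less where a joint would pass 70% of its speed; a pose out of reach is approached as far as the arm can. A call with a number of a shift or a turn outside -1 to 1 is refused whole. A call with a gripper value outside its range is refused whole. The fingers move at their own pace and stop on an object; the grip force is fixed at half the most. Time passes only in rows, so rows that do not move let the fingers close. It gives the time, the measured TCP pose, the force, the opening and the grip force at its end, in the units of the state.
- robot.get_obs(): the state, without advancing time (a new reading comes with each control period).
- robot.snapshot(name): name is "scene" or "top" or "wrist"; returns the picture (480x640x3 uint8, red, green, blue); there is no depth.
- robot.get_calibration(name): a dict with "fx", "fy", "cx", "cy" (pixels), "R" (3x3) and "t" (3): a world point X has camera coordinates R X + t. Camera axes: x right, y down, z forward; pixel columns grow to the right and rows downward; lengths in m; the calibration is good to about 2 mm. A picture is of the moment at which its call begins: read the wrist's pose just before it. get_calibration takes no time and is no camera call; for the wrist camera it gives the pose at the moment of the call.
- robot.close_job(): hands the job in; it is judged then, once.
The state is a dict: "time": time; "joint_positions": joint angles; "qvel": joint speeds; "joint_torque": joint torques, N m; "tool_pos": TCP position; "ee_rot": TCP orientation; "wrist_force": force on the tool from outside, world axes, zero at the start; "wrist_torque": the same for the moment, N m; "width": finger opening in m; "finger_force": force on a finger pad.
Only numpy, scipy, OpenCV 4.12 (cv2) and the standard library are available. Lean on these libraries where they do the work, as an engineer would, in place of code of your own. Each camera call takes 0.05 s, during which the arm holds its last target. There are 200 camera calls.

## Working session

There is one attempt and no reset: what is moved stays moved. The work goes in short steps, Python scripts to look and compute and a tool call to move; the robot and the scene stay as the last step left them, time stands still between calls to the robot, and variables do not carry over. Pictures are saved under pics/ and viewed, at most 10 in all, crops included, and the job is handed in when it is done.

Besides the shell and the picture viewer there is one more tool, called as name(argument=value, ...) on one line, values as JSON. move_arm: Moves the arm, as the interface text tells. Shifts and turns lie within -1 to 1; 1 stands for 100 mm of shift or 45 degrees of turn. Its arguments: {"type":"object","properties":{"motion":{"type":"array","items":{"type":"number"}}},"required":["motion"]}

```bash
mkdir -p pics
python3 - <<'E'
from bench import robot
import cv2,numpy as np
for n in("scene","top"):
    im=robot.snapshot(n); cv2.imwrite(f"pics/{n}0.png",im[:,:,::-1]); c=robot.get_calibration(n)
    print(n,{k:np.round(v,3).tolist() for k,v in c.items()})
o=robot.get_obs();print(o['time'],o['tool_pos'],o['ee_rot'],o['width'],o['wrist_force'],robot.tcp_to_grasp)
E
```

```text
scene {'fx': 552.951, 'fy': 552.951, 'cx': 316.188, 'cy': 241.211, 'R': [[0.457, -0.89, -0.014], [-0.686, -0.342, -0.643], [0.567, 0.303, -0.766]], 't': [-0.328, 0.382, 0.975]}
top {'fx': 534.55, 'fy': 534.55, 'cx': 311.166, 'cy': 245.645, 'R': [[0.023, -1.0, -0.0], [-0.994, -0.022, -0.109], [0.109, 0.003, -0.994]], 't': [-0.137, 0.499, 1.301]}
0.1 [0.13475567 0.53273138 0.20441083] [-3.13960145e+00 -1.58251643e-04  2.89380968e+00] 0.09373037621249422 [ 0.85125416  0.10324352 -0.24760366] -0.0188
```

View pics/scene0.png

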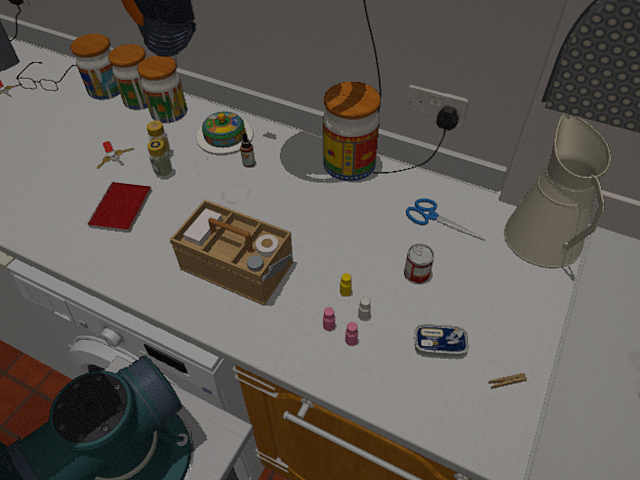

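View pics/top0.png

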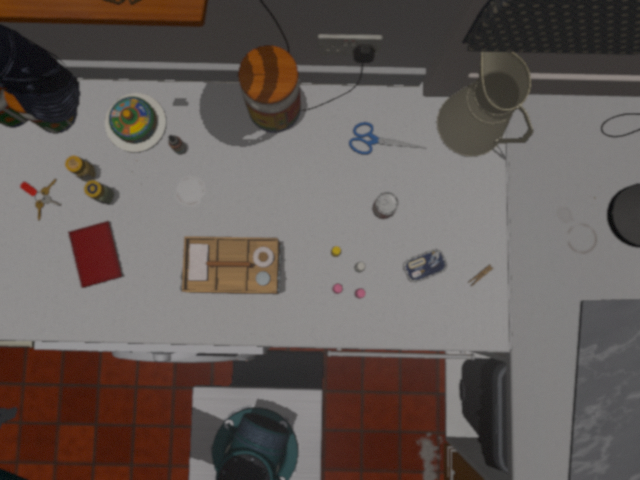

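The scene view shows the box around (232,250), handle about (232,230), and the white bottle at (365,308) amid pink and yellow ones. In the top view the box spans (183-283, 237-293), the handle is near (230,264), and the white bottle is at (360,267).

Run:
```python
import cv2,numpy as np
a=cv2.imread('pics/top0.png')[225:305,170:380]; b=cv2.imread('pics/scene0.png')[190:350,160:380]
A=cv2.resize(a,None,fx=3.8,fy=3.8,interpolation=cv2.INTER_CUBIC)
B=cv2.resize(b,(int(220*1.8),288),interpolation=cv2.INTER_CUBIC)
W=np.zeros((A.shape[0]+288,800,3),np.uint8); W[:A.shape[0],:A.shape[1]]=A[:,:800]; W[A.shape[0]:,:B.shape[1]]=B
cv2.imwrite('pics/c1.png',W);print(W.shape)
```

```text
(592, 800, 3)
```

View pics/c1.png

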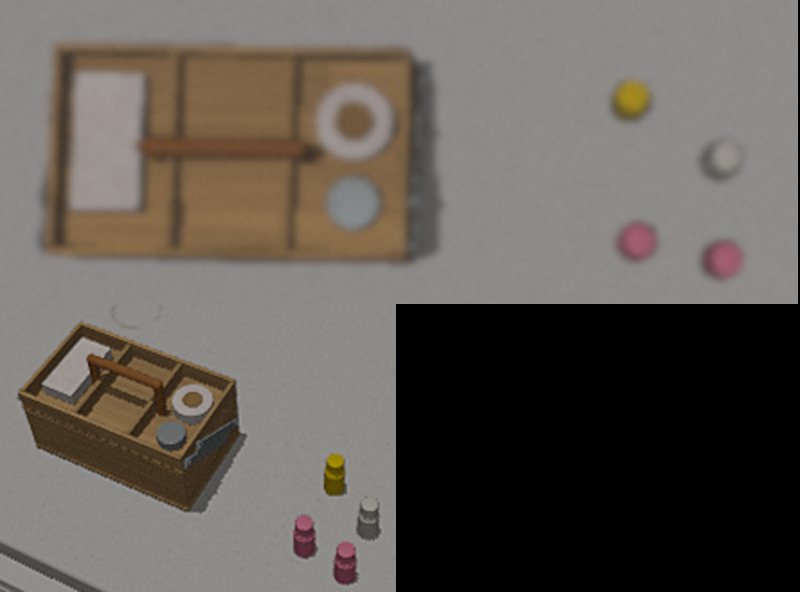

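The crop shows the tray's top corners and the handle bar from crop pixel (140,147) to (308,151). The white bottle's cap is at (724,157), with yellow 90 px left and up and pink below.

```bash
cat > h.py <<'E'
import numpy as np,cv2
from bench import robot
def ray(c,u,v,z):
    R=np.array(c['R']);t=np.array(c['t']);C=-R.T@t
    d=R.T@np.array([(u-c['cx'])/c['fx'],(v-c['cy'])/c['fy'],1]); return C+d*(z-C[2])/d[2]
def tri(obs):
    A=np.zeros((3,3));b=np.zeros(3)
    for c,u,v in obs:
        R=np.array(c['R']);C=-R.T@np.array(c['t']);d=R.T@np.array([(u-c['cx'])/c['fx'],(v-c['cy'])/c['fy'],1]);d/=np.linalg.norm(d)
        P=np.eye(3)-np.outer(d,d);A+=P;b+=P@C
    return np.linalg.solve(A,b)
def proj(c,X):
    p=np.array(c['R'])@X+np.array(c['t']);return c['fx']*p[0]/p[2]+c['cx'],c['fy']*p[1]/p[2]+c['cy']
E
python3 - <<'E'
from h import *
ct=robot.get_calibration('top');cs=robot.get_calibration('scene')
f=lambda x,y:((x+.5)/3.8-.5+170,(y+.5)/3.8-.5+225)
for p in [(55,47),(412,50),(411,258),(45,252)]: print('tray',ray(ct,*f(*p),.106).round(4))
for p in [(140,147),(308,151)]: print('handle',ray(ct,*f(*p),.135).round(4))
g=lambda x,y:((x+.5)/1.8-.5+160,(y-304+.5)/1.8-.5+190)
for p in [(81,324),(237,379),(184,464),(20,396)]: print('tray scene',ray(cs,*g(*p),.106).round(4))
for p in [(90,359),(161,384)]: print('handle s',ray(cs,*g(*p),.135).round(4))
for n,p in dict(white=(724,157),yel=(632,99),pink1=(637,241),pink2=(723,259)).items(): print(n,ray(ct,*f(*p),.056).round(4))
print('white s',ray(cs,*g(370,502),.058).round(4), ray(cs,*g(368,537),0.0).round(4))
# masks
h=cv2.cvtColor(cv2.imread('pics/top0.png'),cv2.COLOR_BGR2HSV);
m=cv2.inRange(h,(3,110,40),(13,255,255));m[:240]=0;m[290:]=0;m[:,:195]=0;m[:,270:]=0
y,x=np.nonzero(m);print(len(x),x.min(),x.max(),y.mean());r=cv2.fitLine(np.float32(np.c_[x,y]),2,0,.01,.01).ravel();print(r)
print('tins', ray(ct,385,203,.072), ray(ct,424,264,.024))
E
```

```text
tray [0.5065 0.1717 0.106 ]
tray [ 0.5096 -0.0482  0.106 ]
tray [ 0.382  -0.0514  0.106 ]
tray [0.3806 0.1717 0.106 ]
handle [0.4439 0.1109 0.135 ]
handle [0.4438 0.0103 0.135 ]
tray scene [0.5056 0.1676 0.106 ]
tray scene [ 0.5127 -0.0487  0.106 ]
tray scene [ 0.3786 -0.0562  0.106 ]
tray scene [0.3771 0.1647 0.106 ]
handle s [0.4421 0.1054 0.135 ]
handle s [0.4462 0.0114 0.135 ]
white [ 0.4516 -0.2457  0.056 ]
yel [ 0.4874 -0.1865  0.056 ]
pink1 [ 0.397  -0.1912  0.056 ]
pink2 [ 0.3868 -0.2459  0.056 ]
white s [ 0.4549 -0.2477  0.058 ] [ 0.4466 -0.2523  0.    ]
173 207 250 263.5838150289017
[9.9986303e-01 1.6549500e-02 2.2830058e+02 2.6358380e+02]
tins [ 0.60453078 -0.30249657  0.072     ] [ 0.46237916 -0.40694823  0.024     ]
```

```bash
cat >> h.py <<'E'
from scipy.spatial.transform import Rotation as Ro
def plan(wps,start=None):
    """wps: (x,y,z TCP, yaw, opening, rows); tool pointing down; prints calls of 12 rows, diffused rounding"""
    if start is None:
        o=robot.get_obs();p=np.array(o['tool_pos']);r=Ro.from_euler('xyz',o['ee_rot'])
    else: p=np.array(start[:3]);r=Ro.from_euler('xyz',[np.pi,0,start[3]])
    rows=[];p0=p.copy();r0=r
    for x,y,z,yaw,op,n in wps:
        q=np.array([x,y,z]);rq=Ro.from_euler('xyz',[np.pi,0,yaw]);pa,ra=p0.copy(),r0
        rv=(ra.inv()*rq).as_rotvec()
        for i in range(1,n+1):
            tp=pa+(q-pa)*i/n;tr=ra*Ro.from_rotvec(rv*i/n)
            t=np.round((r.inv()*tr).as_rotvec()/(np.pi/4),3)
            s=np.round(r.inv().apply(tp-p)*10,2)
            p=p+r.apply(s/10);r=r*Ro.from_rotvec(t*np.pi/4)
            rows.append([*t,*s,op])
        p0,r0=q,rq
    for k in range(0,len(rows),12): print('['+','.join('%g'%(v+0) for R in rows[k:k+12] for v in R)+']')
E
python3 - <<'E'
from h import *
plan([(.444,.060,.235,1.578,1,24)])
E
```

```text
[0,0,0.07,-0.17,-0.16,-0.01,1,0,0,0.07,-0.18,-0.15,-0.01,1,0,0,0.069,-0.19,-0.14,-0.02,1,0,0,0.07,-0.2,-0.13,-0.01,1,0,0,0.07,-0.2,-0.11,-0.01,1,-0.001,0,0.07,-0.21,-0.11,-0.01,1,0,0,0.07,-0.22,-0.1,-0.02,1,0,0.001,0.069,-0.22,-0.08,-0.01,1,0,0,0.07,-0.22,-0.07,-0.01,1,0,0,0.07,-0.23,-0.06,-0.02,1,0,0,0.07,-0.23,-0.04,-0.01,1,0,0,0.07,-0.24,-0.04,-0.01,1]
[0,0,0.069,-0.23,-0.02,-0.01,1,0,0,0.07,-0.24,0,-0.02,1,0,0,0.07,-0.23,0,-0.01,1,-0.001,0,0.07,-0.24,0.02,-0.01,1,0,0,0.07,-0.23,0.03,-0.01,1,0,0,0.07,-0.23,0.05,-0.02,1,0,0,0.069,-0.23,0.05,-0.01,1,0,0,0.07,-0.22,0.07,-0.01,1,0,0,0.07,-0.22,0.08,-0.01,1,0,0,0.07,-0.22,0.1,-0.02,1,0,0,0.07,-0.21,0.1,-0.01,1,0,0,0.069,-0.21,0.12,-0.01,1]
```

move_arm(motion=[0, 0, 0.07, -0.17, -0.16, -0.01, 1, 0, 0, 0.07, -0.18, -0.15, -0.01, 1, 0, 0, 0.069, -0.19, -0.14, -0.02, 1, 0, 0, 0.07, -0.2, -0.13, -0.01, 1, 0, 0, 0.07, -0.2, -0.11, -0.01, 1, 0, 0, 0.07, -0.21, -0.11, -0.01, 1, 0, 0, 0.07, -0.22, -0.1, -0.02, 1, 0, 0, 0.069, -0.22, -0.08, -0.01, 1, 0, 0, 0.07, -0.22, -0.07, -0.01, 1, 0, 0, 0.07, -0.23, -0.06, -0.02, 1, 0, 0, 0.07, -0.23, -0.04, -0.01, 1, 0, 0, 0.07, -0.24, -0.04, -0.01, 1])

```text
time: 1.1
tool_pos: [0.2896, 0.2952, 0.2201]
ee_rot: [-3.141, -0.0, 2.233]
wrist_force: [0.3, 0.6, 0.1]
width: 0.0938
finger_force: 0.0
```

move_arm(motion=[0, 0, 0.069, -0.23, -0.02, -0.01, 1, 0, 0, 0.07, -0.24, 0, -0.02, 1, 0, 0, 0.07, -0.23, 0, -0.01, 1, 0, 0, 0.07, -0.24, 0.02, -0.01, 1, 0, 0, 0.07, -0.23, 0.03, -0.01, 1, 0, 0, 0.07, -0.23, 0.05, -0.02, 1, 0, 0, 0.069, -0.23, 0.05, -0.01, 1, 0, 0, 0.07, -0.22, 0.07, -0.01, 1, 0, 0, 0.07, -0.22, 0.08, -0.01, 1, 0, 0, 0.07, -0.22, 0.1, -0.02, 1, 0, 0, 0.07, -0.21, 0.1, -0.01, 1, 0, 0, 0.069, -0.21, 0.12, -0.01, 1])

```text
time: 2.1
tool_pos: [0.4445, 0.059, 0.2351]
ee_rot: [-3.141, -0.0, 1.575]
wrist_force: [0.1, 0.6, 0.3]
width: 0.0941
finger_force: 0.0
```

Run:
```python
from h import *
c=robot.get_calibration('wrist');o=robot.get_obs();im=robot.snapshot('wrist');cv2.imwrite('pics/w1.png',im[:,:,::-1])
o=robot.get_obs();print(o['time'],o['tool_pos'],o['ee_rot'],o['joint_positions']); print({k:np.round(v,3).tolist() for k,v in c.items()})
print([np.round(proj(c,np.array(X)),0) for X in [(.444,.105,.138),(.444,.015,.138),(.444,.06,.132)]])
```

```text
2.15 [0.44657475 0.05570036 0.23475862] [3.14106692 0.0032949  1.56983713] [ 5.73113424e-04 -1.41416861e-01  1.53639581e+00 -3.34699531e-03
  1.74609206e+00  9.46872729e-04]
{'fx': 377.459, 'fy': 377.459, 'cx': 316.08, 'cy': 236.913, 'R': [[1.0, 0.005, -0.0], [0.005, -0.97, 0.243], [0.001, -0.243, -0.97]], 't': [-0.445, 0.022, 0.432]}
[array([315., 176.]), array([314., 292.]), array([315., 235.])]
```

View pics/w1.png

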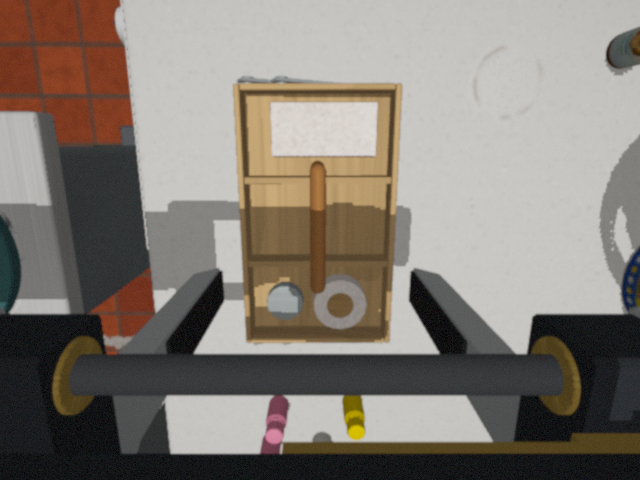

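The wrist view shows the handle bar as a vertical bar at column 318, rows 162-292, with the tray edges symmetric about column 319. That puts the handle at x≈0.446.

Run:
```python
from h import *
plan([(.446,.060,.113,1.576,1,15),(.446,.060,.113,1.576,1,3),(.446,.060,.113,1.576,0,6)])
```

```text
[0,0,-0.001,0,0,0.08,1,0,0.001,0,0.01,0,0.08,1,0,0,-0.001,0,0,0.08,1,0,0,0,0,0,0.08,1,0,0,-0.001,0.01,0,0.09,1,0,0.001,0,0,0,0.08,1,0,0,-0.001,0,0,0.08,1,0,0,0,0,0,0.08,1,0,0.001,-0.001,0.01,0,0.08,1,0,0,0,0,0,0.08,1,0,0,-0.001,0,0,0.08,1,0.001,0,0,0.01,-0.01,0.08,1]
[0,0.001,-0.001,0,0,0.09,1,0,0,0,0,0,0.08,1,0,0,-0.001,0.01,0,0.08,1,0,0,0,0,0,0,1,0,0,0,0,0,0,1,0,0,0,0,0,0,1,0,0,0,0,0,0,0,0,0,0,0,0,0,0,0,0,0,0,0,0,0,0,0,0,0,0,0,0,0,0,0,0,0,0,0,0,0,0,0,0,0,0]
```

move_arm(motion=[0, 0, 0, 0, 0.01, 0.1, 1, 0, 0, 0, 0, 0.01, 0.1, 1, 0, 0, 0, 0, 0, 0.1, 1, 0, 0, 0, 0, 0, 0.1, 1, 0, 0, 0, 0, 0, 0.1, 1, 0, 0, 0, 0, 0, 0.1, 1, 0, 0, 0, 0, 0, 0.1, 1, 0, 0, 0, 0, 0, 0.1, 1, 0, 0, 0, 0, 0, 0.1, 1, 0, 0, 0, 0, 0, 0.1, 1, 0, 0, 0, 0, 0, 0.1, 1, 0, 0, 0, 0, 0, 0.1, 1])

```text
time: 3.15
tool_pos: [0.4463, 0.0601, 0.1145]
ee_rot: [3.141, -0.0, 1.578]
wrist_force: [0.5, -0.1, 0.5]
width: 0.094
finger_force: 0.0
```

move_arm(motion=[0, 0, 0, 0, 0, 0.02, 1, 0, 0, 0, 0, 0, 0, 1, 0, 0, 0, 0, 0, 0, 1, 0, 0, 0, 0, 0, 0, 0, 0, 0, 0, 0, 0, 0, 0, 0, 0, 0, 0, 0, 0, 0, 0, 0, 0, 0, 0, 0, 0, 0, 0, 0, 0, 0, 0, 0, 0, 0, 0, 0, 0, 0, 0])

```text
time: 3.9
tool_pos: [0.4464, 0.0601, 0.1136]
ee_rot: [3.141, -0.0, 1.578]
wrist_force: [0.4, -0.1, -0.0]
width: 0.0576
finger_force: 0.0
```

Commands track well; the fingers close at about 70 mm/s, so more dwell.

move_arm(motion=[0, 0, 0, 0, 0, 0, 0, 0, 0, 0, 0, 0, 0, 0, 0, 0, 0, 0, 0, 0, 0, 0, 0, 0, 0, 0, 0, 0, 0, 0, 0, 0, 0, 0, 0, 0, 0, 0, 0, 0, 0, 0, 0, 0, 0, 0, 0, 0, 0, 0, 0, 0, 0, 0, 0, 0, 0, 0, 0, 0, 0, 0, 0])

```text
time: 4.65
tool_pos: [0.4454, 0.0601, 0.1134]
ee_rot: [-3.14, -0.0, 1.578]
wrist_force: [-4.1, 0.1, 2.0]
width: 0.0109
finger_force: 30.0
```

Run:
```python
from h import *
o=robot.get_obs();print(o['time'],o['tool_pos'],o['wrist_force'],o['wrist_torque'],o['width'],o['finger_force'])
```

```text
4.65 [0.4454384  0.0600584  0.11337538] [-4.05208091  0.05644758  2.00123786] [-0.14897616  0.73520235 -0.01060412] 0.010895625303841543 30.000489950180054
```

```bash
cat >> h.py <<'E'
def arcw(op,rev=False,n=36,cx=.522,cz=.085-.0188,y=.060,yaw=1.578):
    s=np.linspace(0,1,n+1);s=(s-np.sin(2*np.pi*s)/(2*np.pi))*.5+s*.5
    a=np.arctan2(47,-77)-1.985*s
    w=[(cx+.0901*np.cos(t),y,cz+.0901*np.sin(t),yaw,op,1) for t in a]
    return w[::-1][1:] if rev else w[1:]
E
python3 - <<'E'
from h import *
plan(arcw(0),start=(.446,.060,.113,1.578))
E
```

```text
[0,0,0,0,0,-0.02,0,0,0,0,0,0.02,-0.02,0,0,0,0,0,0.01,-0.03,0,0,0,0,0,0.02,-0.02,0,0,0,0,0,0.02,-0.02,0,0,0,0,0,0.03,-0.03,0,0,0,0,0,0.02,-0.03,0,0,0,0,0,0.03,-0.03,0,0,0,0,0,0.04,-0.03,0,0,0,0,0,0.04,-0.03,0,0,0,0,0,0.05,-0.03,0,0,0,0,0,0.05,-0.03,0]
[0,0,0,0,0.06,-0.03,0,0,0,0,0,0.06,-0.03,0,0,0,0,0,0.07,-0.02,0,0,0,0,0,0.07,-0.02,0,0,0,0,0,0.07,-0.01,0,0,0,0,-0.01,0.07,0,0,0,0,0,0,0.08,0,0,0,0,0,0,0.07,0.01,0,0,0,0,0,0.07,0.01,0,0,0,0,0,0.07,0.02,0,0,0,0,0,0.06,0.02,0,0,0,0,0,0.06,0.02,0]
[0,0,0,0,0.06,0.03,0,0,0,0,0,0.04,0.03,0,0,0,0,0,0.05,0.03,0,0,0,0,0,0.03,0.03,0,0,0,0,0,0.04,0.02,0,0,0,0,0,0.03,0.03,0,0,0,0,0,0.02,0.03,0,0,0,0,0,0.02,0.02,0,0,0,0,0,0.02,0.02,0,0,0,0,0,0.02,0.02,0,0,0,0,0,0.01,0.02,0,0,0,0,0,0.02,0.02,0]
```

move_arm(motion=[0, 0, 0, 0, 0, -0.02, 0, 0, 0, 0, 0, 0.02, -0.02, 0, 0, 0, 0, 0, 0.01, -0.03, 0, 0, 0, 0, 0, 0.02, -0.02, 0, 0, 0, 0, 0, 0.02, -0.02, 0, 0, 0, 0, 0, 0.03, -0.03, 0, 0, 0, 0, 0, 0.02, -0.03, 0, 0, 0, 0, 0, 0.03, -0.03, 0, 0, 0, 0, 0, 0.04, -0.03, 0, 0, 0, 0, 0, 0.04, -0.03, 0, 0, 0, 0, 0, 0.05, -0.03, 0, 0, 0, 0, 0, 0.05, -0.03, 0])

```text
time: 5.65
tool_pos: [0.4797, 0.0603, 0.1458]
ee_rot: [-3.141, -0.0, 1.578]
wrist_force: [-0.5, 0.6, -4.1]
width: 0.0106
finger_force: 30.0
```

move_arm(motion=[0, 0, 0, 0, 0.06, -0.03, 0, 0, 0, 0, 0, 0.06, -0.03, 0, 0, 0, 0, 0, 0.07, -0.02, 0, 0, 0, 0, 0, 0.07, -0.02, 0, 0, 0, 0, 0, 0.07, -0.01, 0, 0, 0, 0, 0, 0.07, 0, 0, 0, 0, 0, 0, 0.08, 0, 0, 0, 0, 0, 0, 0.07, 0.01, 0, 0, 0, 0, 0, 0.07, 0.01, 0, 0, 0, 0, 0, 0.07, 0.02, 0, 0, 0, 0, 0, 0.06, 0.02, 0, 0, 0, 0, 0, 0.06, 0.02, 0])

```text
time: 6.65
tool_pos: [0.5605, 0.0608, 0.1479]
ee_rot: [-3.14, 0.0, 1.578]
wrist_force: [-1.6, -0.8, -5.5]
width: 0.0112
finger_force: 30.0
```

move_arm(motion=[0, 0, 0, 0, 0.06, 0.03, 0, 0, 0, 0, 0, 0.04, 0.03, 0, 0, 0, 0, 0, 0.05, 0.03, 0, 0, 0, 0, 0, 0.03, 0.03, 0, 0, 0, 0, 0, 0.04, 0.02, 0, 0, 0, 0, 0, 0.03, 0.03, 0, 0, 0, 0, 0, 0.02, 0.03, 0, 0, 0, 0, 0, 0.02, 0.02, 0, 0, 0, 0, 0, 0.02, 0.02, 0, 0, 0, 0, 0, 0.02, 0.02, 0, 0, 0, 0, 0, 0.01, 0.02, 0, 0, 0, 0, 0, 0.02, 0.02, 0])

```text
time: 7.65
tool_pos: [0.5959, 0.0611, 0.1182]
ee_rot: [-3.14, 0.0, 1.578]
wrist_force: [-3.7, -1.2, -1.9]
width: 0.011
finger_force: 30.0
```

Run:
```python
from h import *
o=robot.get_obs();print(o['time'],o['tool_pos'],o['wrist_force'],o['wrist_torque'],o['width'],o['finger_force'],o['joint_positions'])
```

```text
7.65 [0.59586359 0.06110985 0.11815331] [-3.65322864 -1.18988213 -1.8905562 ] [-0.31251857  1.06800412 -0.07475242] 0.011004172051671285 30.00067949295044 [ 7.62353065e-03  2.28088638e-01  1.38387247e+00 -9.83716650e-05
  1.53090480e+00  1.73472743e-04]
```

move_arm(motion=[0, 0, 0, 0, 0.01, 0.01, 0, 0, 0, 0, 0, 0, 0.01, 0, 0, 0, 0, 0, 0, 0, 0])

```text
time: 7.9
tool_pos: [0.5959, 0.0611, 0.1181]
ee_rot: [-3.139, 0.0, 1.578]
wrist_force: [-8.3, -1.1, 2.3]
width: 0.0109
finger_force: 30.0
```

Run:
```python
from h import *
y=1.578;p=(.5969,.060,.1158,y)
plan([(*p,.5,6),(.5969,.06,.20,y,.5,6),(.4525,-.2465,.17,y,.48,24),(.4525,-.2465,.10,y,.48,6),(.4525,-.2465,.015,y,.48,14),(.4525,-.2465,.015,y,.48,1)],start=p)
```

```text
[0,0,0,0,0,0,0.5,0,0,0,0,0,0,0.5,0,0,0,0,0,0,0.5,0,0,0,0,0,0,0.5,0,0,0,0,0,0,0.5,0,0,0,0,0,0,0.5,0,0,0,0,0,-0.14,0.5,0,0,0,0,0,-0.14,0.5,0,0,0,0,0,-0.14,0.5,0,0,0,0,0,-0.14,0.5,0,0,0,0,0,-0.14,0.5,0,0,0,0,0,-0.14,0.5]
[0,0,0,-0.13,-0.06,0.01,0.48,0,0,0,-0.12,-0.06,0.01,0.48,0,0,0,-0.13,-0.06,0.02,0.48,0,0,0,-0.13,-0.06,0.01,0.48,0,0,0,-0.13,-0.07,0.01,0.48,0,0,0,-0.12,-0.06,0.01,0.48,0,0,0,-0.13,-0.06,0.02,0.48,0,0,0,-0.13,-0.06,0.01,0.48,0,0,0,-0.13,-0.06,0.01,0.48,0,0,0,-0.12,-0.06,0.01,0.48,0,0,0,-0.13,-0.06,0.02,0.48,0,0,0,-0.13,-0.06,0.01,0.48]
[0,0,0,-0.12,-0.06,0.01,0.48,0,0,0,-0.13,-0.07,0.01,0.48,0,0,0,-0.13,-0.06,0.02,0.48,0,0,0,-0.13,-0.06,0.01,0.48,0,0,0,-0.12,-0.06,0.01,0.48,0,0,0,-0.13,-0.06,0.01,0.48,0,0,0,-0.13,-0.06,0.02,0.48,0,0,0,-0.13,-0.06,0.01,0.48,0,0,0,-0.12,-0.06,0.01,0.48,0,0,0,-0.13,-0.06,0.01,0.48,0,0,0,-0.13,-0.06,0.02,0.48,0,0,0,-0.12,-0.07,0.01,0.48]
[0,0,0,0,0,0.11,0.48,0,0,0,0,0,0.12,0.48,0,0,0,0,0,0.12,0.48,0,0,0,0,0,0.11,0.48,0,0,0,0,0,0.12,0.48,0,0,0,0,0,0.12,0.48,0,0,0,0,0,0.06,0.48,0,0,0,0,0,0.06,0.48,0,0,0,0,0,0.06,0.48,0,0,0,0,0,0.06,0.48,0,0,0,0,0,0.06,0.48,0,0,0,0,0,0.06,0.48]
[0,0,0,0,0,0.06,0.48,0,0,0,0,0,0.06,0.48,0,0,0,0,0,0.06,0.48,0,0,0,0,0,0.07,0.48,0,0,0,0,0,0.06,0.48,0,0,0,0,0,0.06,0.48,0,0,0,0,0,0.06,0.48,0,0,0,0,0,0.06,0.48,0,0,0,0,0,0,0.48]
```

move_arm(motion=[0, 0, 0, 0, 0, 0, 0.5, 0, 0, 0, 0, 0, 0, 0.5, 0, 0, 0, 0, 0, 0, 0.5, 0, 0, 0, 0, 0, 0, 0.5, 0, 0, 0, 0, 0, 0, 0.5, 0, 0, 0, 0, 0, 0, 0.5, 0, 0, 0, 0, 0, -0.14, 0.5, 0, 0, 0, 0, 0, -0.14, 0.5, 0, 0, 0, 0, 0, -0.14, 0.5, 0, 0, 0, 0, 0, -0.14, 0.5, 0, 0, 0, 0, 0, -0.14, 0.5, 0, 0, 0, 0, 0, -0.14, 0.5])

```text
time: 8.9
tool_pos: [0.5975, 0.0612, 0.2012]
ee_rot: [3.141, -0.0, 1.578]
wrist_force: [0.3, 1.2, -0.4]
width: 0.0468
finger_force: 0.0
```

move_arm(motion=[0, 0, 0, -0.13, -0.06, 0.01, 0.48, 0, 0, 0, -0.12, -0.06, 0.01, 0.48, 0, 0, 0, -0.13, -0.06, 0.02, 0.48, 0, 0, 0, -0.13, -0.06, 0.01, 0.48, 0, 0, 0, -0.13, -0.07, 0.01, 0.48, 0, 0, 0, -0.12, -0.06, 0.01, 0.48, 0, 0, 0, -0.13, -0.06, 0.02, 0.48, 0, 0, 0, -0.13, -0.06, 0.01, 0.48, 0, 0, 0, -0.13, -0.06, 0.01, 0.48, 0, 0, 0, -0.12, -0.06, 0.01, 0.48, 0, 0, 0, -0.13, -0.06, 0.02, 0.48, 0, 0, 0, -0.13, -0.06, 0.01, 0.48])

```text
time: 9.9
tool_pos: [0.5246, -0.0936, 0.1851]
ee_rot: [-3.141, -0.0, 1.578]
wrist_force: [0.6, 0.0, -0.8]
width: 0.0454
finger_force: 0.0
```

move_arm(motion=[0, 0, 0, -0.12, -0.06, 0.01, 0.48, 0, 0, 0, -0.13, -0.07, 0.01, 0.48, 0, 0, 0, -0.13, -0.06, 0.02, 0.48, 0, 0, 0, -0.13, -0.06, 0.01, 0.48, 0, 0, 0, -0.12, -0.06, 0.01, 0.48, 0, 0, 0, -0.13, -0.06, 0.01, 0.48, 0, 0, 0, -0.13, -0.06, 0.02, 0.48, 0, 0, 0, -0.13, -0.06, 0.01, 0.48, 0, 0, 0, -0.12, -0.06, 0.01, 0.48, 0, 0, 0, -0.13, -0.06, 0.01, 0.48, 0, 0, 0, -0.13, -0.06, 0.02, 0.48, 0, 0, 0, -0.12, -0.07, 0.01, 0.48])

```text
time: 10.9
tool_pos: [0.4516, -0.246, 0.1701]
ee_rot: [-3.141, -0.0, 1.578]
wrist_force: [0.5, 0.5, -1.0]
width: 0.0451
finger_force: 0.0
```

Run:
```python
from h import *
im=robot.snapshot('top');cv2.imwrite('pics/top2.png',im[:,:,::-1])
o=robot.get_obs();print(o['time'],o['tool_pos'],o['ee_rot'],o['width'])
a=im[205:335,160:400,::-1];cv2.imwrite('pics/top2c.png',cv2.resize(a,None,fx=3.3,fy=3.3,interpolation=cv2.INTER_CUBIC))
```

```text
10.95 [ 0.45037974 -0.24797278  0.16986177] [-3.13984294e+00  1.55240783e-03  1.57567032e+00] 0.04557818142949449
```

View pics/top2c.png

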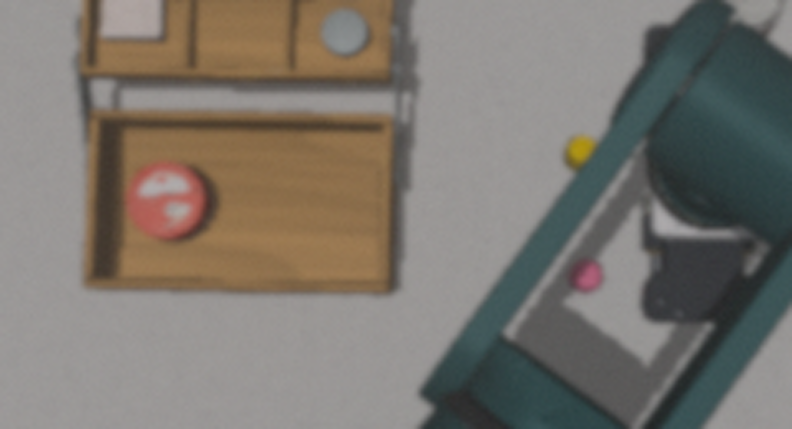

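The tray rests open behind the box, and the red-lidded pot is in the left half at crop (168,200). The right half is free. Next, descend on the bottle.

move_arm(motion=[0, 0, 0, 0, 0, 0.11, 0.48, 0, 0, 0, 0, 0, 0.12, 0.48, 0, 0, 0, 0, 0, 0.12, 0.48, 0, 0, 0, 0, 0, 0.11, 0.48, 0, 0, 0, 0, 0, 0.12, 0.48, 0, 0, 0, 0, 0, 0.12, 0.48, 0, 0, 0, 0, 0, 0.06, 0.48, 0, 0, 0, 0, 0, 0.06, 0.48, 0, 0, 0, 0, 0, 0.06, 0.48, 0, 0, 0, 0, 0, 0.06, 0.48, 0, 0, 0, 0, 0, 0.06, 0.48, 0, 0, 0, 0, 0, 0.06, 0.48])

```text
time: 11.95
tool_pos: [0.4528, -0.2451, 0.0642]
ee_rot: [3.141, 0.0, 1.578]
wrist_force: [-0.0, -1.1, 0.1]
width: 0.0451
finger_force: 0.0
```

Run:
```python
from h import *
c=robot.get_calibration('wrist');im=robot.snapshot('wrist');s=robot.snapshot('scene')
a=cv2.resize(im[:,:,::-1],(400,300));b=cv2.resize(s[240:390,280:480,::-1],(400,300),interpolation=cv2.INTER_CUBIC)
cv2.imwrite('pics/w2.png',np.hstack([a,b]))
o=robot.get_obs();print(o['time'],o['tool_pos'],o['wrist_force'],o['width'])
```

```text
12.05 [ 0.45195158 -0.24449868  0.063248  ] [-0.24644092  0.3042774  -0.58530938] 0.0452063490095486
```

View pics/w2.png

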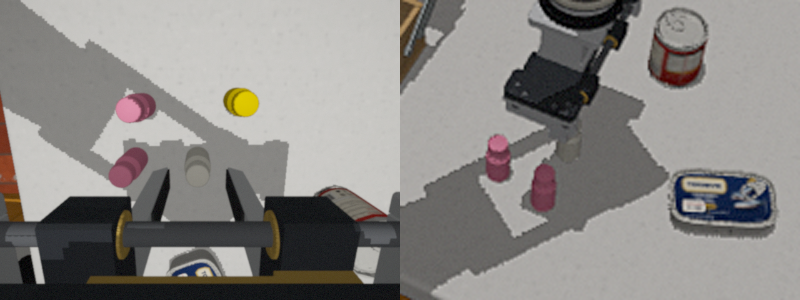

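The wrist view (left half) shows the white bottle at (198,165), centred between the fingers. Pink and yellow are well clear, so I'll continue down and grip.

move_arm(motion=[0, 0, 0, 0, 0, 0.06, 0.48, 0, 0, 0, 0, 0, 0.06, 0.48, 0, 0, 0, 0, 0, 0.06, 0.48, 0, 0, 0, 0, 0, 0.07, 0.48, 0, 0, 0, 0, 0, 0.06, 0.48, 0, 0, 0, 0, 0, 0.06, 0.48, 0, 0, 0, 0, 0, 0.06, 0.48, 0, 0, 0, 0, 0, 0.06, 0.48, 0, 0, 0, 0, 0, 0, 0, 0, 0, 0, 0, 0, 0, 0, 0, 0, 0, 0, 0, 0, 0, 0, 0, 0, 0, 0, 0, 0])

```text
time: 13.05
tool_pos: [0.4529, -0.2451, 0.0159]
ee_rot: [3.141, 0.0, 1.578]
wrist_force: [0.2, 0.1, -0.5]
width: 0.0245
finger_force: 30.0
```

move_arm(motion=[0, 0, 0, 0, 0, 0, 0, 0, 0, 0, 0, 0, 0, 0, 0, 0, 0, 0, 0, 0, 0, 0, 0, 0, 0, 0, 0, 0])

```text
time: 13.38
tool_pos: [0.4528, -0.245, 0.0158]
ee_rot: [3.141, 0.0, 1.578]
wrist_force: [-0.8, -0.7, 0.4]
width: 0.0241
finger_force: 30.0
```

Run:
```python
from h import *
y=1.578
plan([(.4528,-.245,.16,y,0,12),(.440,.010,.16,y,0,18),(.440,.010,.16,y,0,1),(.440,.010,.045,y,0,14),(.440,.010,.027,y,0,6)],start=(.4528,-.245,.0158,y))
ct=robot.get_calibration('top');print(ray(ct,210.9,265.6,.058))
```

```text
[0,0,0,0,0,-0.12,0,0,0,0,0,0,-0.12,0,0,0,0,0,0,-0.12,0,0,0,0,0,0,-0.12,0,0,0,0,0,0,-0.12,0,0,0,0,0,0,-0.12,0,0,0,0,0,0,-0.12,0,0,0,0,0,0,-0.12,0,0,0,0,0,0,-0.12,0,0,0,0,0,0,-0.12,0,0,0,0,0,0,-0.12,0,0,0,0,0,0,-0.12,0]
[0,0,0,0.14,-0.01,0,0,0,0,0,0.14,0,0,0,0,0,0,0.15,-0.01,0,0,0,0,0,0.14,0,0,0,0,0,0,0.14,-0.01,0,0,0,0,0,0.14,-0.01,0,0,0,0,0,0.14,0,0,0,0,0,0,0.14,-0.01,0,0,0,0,0,0.15,0,0,0,0,0,0,0.14,-0.01,0,0,0,0,0,0.14,-0.01,0,0,0,0,0,0.14,0,0,0]
[0,0,0,0.14,-0.01,0,0,0,0,0,0.14,-0.01,0,0,0,0,0,0.15,0,0,0,0,0,0,0.14,-0.01,0,0,0,0,0,0.14,0,0,0,0,0,0,0.14,-0.01,0,0,0,0,0,0,0,0,0,0,0,0,0,0,0.08,0,0,0,0,0,0,0.08,0,0,0,0,0,0,0.08,0,0,0,0,0,0,0.09,0,0,0,0,0,0,0.08,0]
[0,0,0,0,0,0.08,0,0,0,0,0,0,0.08,0,0,0,0,0,0,0.09,0,0,0,0,0,0,0.08,0,0,0,0,0,0,0.08,0,0,0,0,0,0,0.08,0,0,0,0,0,0,0.08,0,0,0,0,0,0,0.09,0,0,0,0,0,0,0.08,0,0,0,0,0,0,0.03,0,0,0,0,0,0,0.03,0,0,0,0,0,0,0.03,0]
[0,0,0,0,0,0.03,0,0,0,0,0,0,0.03,0,0,0,0,0,0,0.03,0]
[0.44412989 0.11521339 0.058     ]
```

move_arm(motion=[0, 0, 0, 0, 0, -0.12, 0, 0, 0, 0, 0, 0, -0.12, 0, 0, 0, 0, 0, 0, -0.12, 0, 0, 0, 0, 0, 0, -0.12, 0, 0, 0, 0, 0, 0, -0.12, 0, 0, 0, 0, 0, 0, -0.12, 0, 0, 0, 0, 0, 0, -0.12, 0, 0, 0, 0, 0, 0, -0.12, 0, 0, 0, 0, 0, 0, -0.12, 0, 0, 0, 0, 0, 0, -0.12, 0, 0, 0, 0, 0, 0, -0.12, 0, 0, 0, 0, 0, 0, -0.12, 0])

```text
time: 14.38
tool_pos: [0.4525, -0.2449, 0.1606]
ee_rot: [-3.142, -0.0, 1.578]
wrist_force: [0.8, 0.3, -0.6]
width: 0.0243
finger_force: 30.0
```

move_arm(motion=[0, 0, 0, 0.14, -0.01, 0, 0, 0, 0, 0, 0.14, 0, 0, 0, 0, 0, 0, 0.15, -0.01, 0, 0, 0, 0, 0, 0.14, 0, 0, 0, 0, 0, 0, 0.14, -0.01, 0, 0, 0, 0, 0, 0.14, -0.01, 0, 0, 0, 0, 0, 0.14, 0, 0, 0, 0, 0, 0, 0.14, -0.01, 0, 0, 0, 0, 0, 0.15, 0, 0, 0, 0, 0, 0, 0.14, -0.01, 0, 0, 0, 0, 0, 0.14, -0.01, 0, 0, 0, 0, 0, 0.14, 0, 0, 0])

```text
time: 15.38
tool_pos: [0.4434, -0.0729, 0.1589]
ee_rot: [-3.14, -0.001, 1.579]
wrist_force: [-0.3, 0.2, -0.8]
width: 0.0246
finger_force: 30.0
```

move_arm(motion=[0, 0, 0, 0.14, -0.01, 0, 0, 0, 0, 0, 0.14, -0.01, 0, 0, 0, 0, 0, 0.15, 0, 0, 0, 0, 0, 0, 0.14, -0.01, 0, 0, 0, 0, 0, 0.14, 0, 0, 0, 0, 0, 0, 0.14, -0.01, 0, 0, 0, 0, 0, 0, 0, 0, 0, 0, 0, 0, 0, 0, 0.08, 0, 0, 0, 0, 0, 0, 0.08, 0, 0, 0, 0, 0, 0, 0.08, 0, 0, 0, 0, 0, 0, 0.09, 0, 0, 0, 0, 0, 0, 0.08, 0])

```text
time: 16.38
tool_pos: [0.4391, 0.0096, 0.1168]
ee_rot: [-3.14, -0.0, 1.577]
wrist_force: [-0.6, -0.2, -0.8]
width: 0.0245
finger_force: 30.0
```

Run:
```python
from h import *
im=robot.snapshot('wrist');s=robot.snapshot('scene')
a=cv2.resize(im[:,:,::-1],(400,300));b=cv2.resize(s[150:330,130:370,::-1],(400,300),interpolation=cv2.INTER_CUBIC)
cv2.imwrite('pics/w3.png',np.hstack([a,b]))
o=robot.get_obs();print(o['time'],o['tool_pos'],o['wrist_force'],o['width'])
```

```text
16.4833 [0.43823748 0.0097372  0.11602698] [-0.08674943 -0.05169012 -0.54064995] 0.024228562380011125
```

View pics/w3.png

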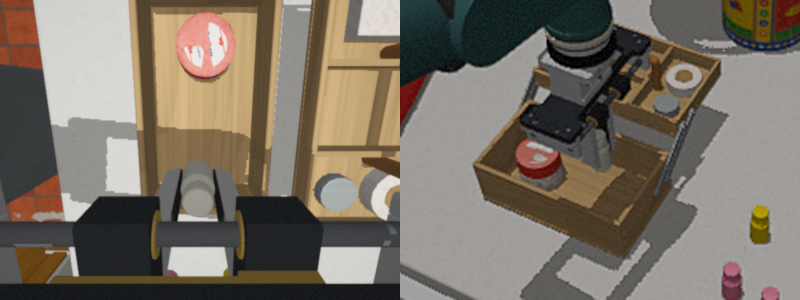

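The wrist view shows the bottle held upright at (198,185) inside the box walls. The pot is at (205,45) and the tray is to the right; I'll shift 5 mm away from it while descending.

move_arm(motion=[0, 0, 0, 0, -0.03, 0.08, 0, 0, 0, 0, 0, -0.02, 0.08, 0, 0, 0, 0, 0, 0, 0.08, 0, 0, 0, 0, 0, 0, 0.08, 0, 0, 0, 0, 0, 0, 0.08, 0, 0, 0, 0, 0, 0, 0.08, 0, 0, 0, 0, 0, 0, 0.08, 0, 0, 0, 0, 0, 0, 0.08, 0, 0, 0, 0, 0, 0, 0.08, 0, 0, 0, 0, 0, 0, 0.06, 0, 0, 0, 0, 0, 0, 0.06, 0, 0, 0, 0, 0, 0, 0.04, 0])

```text
time: 17.48
tool_pos: [0.4344, 0.01, 0.0296]
ee_rot: [-3.141, -0.0, 1.578]
wrist_force: [-0.2, 0.0, -0.4]
width: 0.0245
finger_force: 30.0
```

move_arm(motion=[0, 0, 0, 0, 0, 0.02, 0, 0, 0, 0, 0, 0, 0.01, 0, 0, 0, 0, 0, 0, 0, 0])

```text
time: 17.73
tool_pos: [0.4348, 0.01, 0.0275]
ee_rot: [3.141, -0.0, 1.578]
wrist_force: [0.4, 0.8, -0.4]
width: 0.0245
finger_force: 30.0
```

move_arm(motion=[0, 0, 0, 0, 0, 0.01, 0, 0, 0, 0, 0, 0, 0.01, 0, 0, 0, 0, 0, 0, 0.01, 0, 0, 0, 0, 0, 0, 0, 0])

```text
time: 18.07
tool_pos: [0.4347, 0.01, 0.0244]
ee_rot: [3.142, -0.0, 1.578]
wrist_force: [-0.7, 0.4, 0.0]
width: 0.0243
finger_force: 30.0
```

move_arm(motion=[0, 0, 0, 0, 0, 0.01, 0, 0, 0, 0, 0, 0, 0.01, 0, 0, 0, 0, 0, 0, 0, 0])

```text
time: 18.32
tool_pos: [0.4349, 0.01, 0.0238]
ee_rot: [3.141, -0.0, 1.578]
wrist_force: [-3.3, 0.4, 5.9]
width: 0.0241
finger_force: 30.0
```

Run:
```python
from h import *
y=1.578;p=(.435,.010,.0225,y)
plan([(*p,.48,5),(.435,.01,.09,y,.48,12),(.435,.01,.19,y,.48,7),(.5962,.0605,.19,y,.5,12),(.5962,.0605,.1175,y,.5,11),(.5962,.0605,.1175,y,.5,1)],start=p)
```

```text
[0,0,0,0,0,0,0.48,0,0,0,0,0,0,0.48,0,0,0,0,0,0,0.48,0,0,0,0,0,0,0.48,0,0,0,0,0,0,0.48,0,0,0,0,0,-0.06,0.48,0,0,0,0,0,-0.05,0.48,0,0,0,0,0,-0.06,0.48,0,0,0,0,0,-0.05,0.48,0,0,0,0,0,-0.06,0.48,0,0,0,0,0,-0.06,0.48,0,0,0,0,0,-0.05,0.48]
[0,0,0,0,0,-0.06,0.48,0,0,0,0,0,-0.06,0.48,0,0,0,0,0,-0.05,0.48,0,0,0,0,0,-0.06,0.48,0,0,0,0,0,-0.05,0.48,0,0,0,0,0,-0.15,0.48,0,0,0,0,0,-0.14,0.48,0,0,0,0,0,-0.14,0.48,0,0,0,0,0,-0.15,0.48,0,0,0,0,0,-0.14,0.48,0,0,0,0,0,-0.14,0.48,0,0,0,0,0,-0.14,0.48]
[0,0,0,0.04,0.13,0,0.5,0,0,0,0.04,0.14,0,0.5,0,0,0,0.04,0.13,0,0.5,0,0,0,0.04,0.14,0,0.5,0,0,0,0.05,0.13,0,0.5,0,0,0,0.04,0.14,0,0.5,0,0,0,0.04,0.13,0,0.5,0,0,0,0.04,0.14,0,0.5,0,0,0,0.04,0.13,0,0.5,0,0,0,0.04,0.14,0,0.5,0,0,0,0.04,0.13,0,0.5,0,0,0,0.04,0.14,0,0.5]
[0,0,0,0,0,0.06,0.5,0,0,0,0,0,0.07,0.5,0,0,0,0,0,0.06,0.5,0,0,0,0,0,0.07,0.5,0,0,0,0,0,0.06,0.5,0,0,0,0,0,0.07,0.5,0,0,0,0,0,0.07,0.5,0,0,0,0,0,0.06,0.5,0,0,0,0,0,0.07,0.5,0,0,0,0,0,0.06,0.5,0,0,0,0,0,0.07,0.5,0,0,0,0,0,0,0.5]
```

move_arm(motion=[0, 0, 0, 0, 0, 0, 0.48, 0, 0, 0, 0, 0, 0, 0.48, 0, 0, 0, 0, 0, 0, 0.48, 0, 0, 0, 0, 0, 0, 0.48, 0, 0, 0, 0, 0, 0, 0.48, 0, 0, 0, 0, 0, -0.06, 0.48, 0, 0, 0, 0, 0, -0.05, 0.48, 0, 0, 0, 0, 0, -0.06, 0.48, 0, 0, 0, 0, 0, -0.05, 0.48, 0, 0, 0, 0, 0, -0.06, 0.48, 0, 0, 0, 0, 0, -0.06, 0.48, 0, 0, 0, 0, 0, -0.05, 0.48])

```text
time: 19.32
tool_pos: [0.435, 0.01, 0.0625]
ee_rot: [3.141, 0.0, 1.578]
wrist_force: [0.7, 0.0, -0.0]
width: 0.0453
finger_force: 0.0
```

move_arm(motion=[0, 0, 0, 0, 0, -0.06, 0.48, 0, 0, 0, 0, 0, -0.06, 0.48, 0, 0, 0, 0, 0, -0.05, 0.48, 0, 0, 0, 0, 0, -0.06, 0.48, 0, 0, 0, 0, 0, -0.05, 0.48, 0, 0, 0, 0, 0, -0.15, 0.48, 0, 0, 0, 0, 0, -0.14, 0.48, 0, 0, 0, 0, 0, -0.14, 0.48, 0, 0, 0, 0, 0, -0.15, 0.48, 0, 0, 0, 0, 0, -0.14, 0.48, 0, 0, 0, 0, 0, -0.14, 0.48, 0, 0, 0, 0, 0, -0.14, 0.48])

```text
time: 20.32
tool_pos: [0.4345, 0.01, 0.1904]
ee_rot: [-3.142, -0.0, 1.578]
wrist_force: [0.3, -0.3, 0.2]
width: 0.045
finger_force: 0.0
```

move_arm(motion=[0, 0, 0, 0.04, 0.13, 0, 0.5, 0, 0, 0, 0.04, 0.14, 0, 0.5, 0, 0, 0, 0.04, 0.13, 0, 0.5, 0, 0, 0, 0.04, 0.14, 0, 0.5, 0, 0, 0, 0.05, 0.13, 0, 0.5, 0, 0, 0, 0.04, 0.14, 0, 0.5, 0, 0, 0, 0.04, 0.13, 0, 0.5, 0, 0, 0, 0.04, 0.14, 0, 0.5, 0, 0, 0, 0.04, 0.13, 0, 0.5, 0, 0, 0, 0.04, 0.14, 0, 0.5, 0, 0, 0, 0.04, 0.13, 0, 0.5, 0, 0, 0, 0.04, 0.14, 0, 0.5])

```text
time: 21.32
tool_pos: [0.5968, 0.0604, 0.1895]
ee_rot: [-3.141, -0.0, 1.578]
wrist_force: [-0.1, 0.5, -0.1]
width: 0.047
finger_force: 0.0
```

Run:
```python
from h import *
im=robot.snapshot('wrist');s=robot.snapshot('scene')
a=cv2.resize(im[:,:,::-1],(400,300));b=cv2.resize(s[150:330,130:370,::-1],(400,300),interpolation=cv2.INTER_CUBIC)
cv2.imwrite('pics/w4.png',np.hstack([a,b]))
o=robot.get_obs();print(o['time'],o['tool_pos'],o['wrist_force'],o['width'])
```

```text
21.4167 [0.59730966 0.06059093 0.18872502] [-0.52175176 -0.51729486  0.21812467] 0.04716003613546109
```

View pics/w4.png

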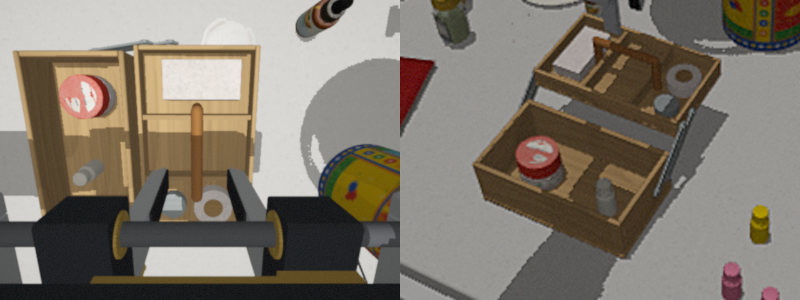

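The bottle stands upright in the right half beside the pot, at (605,195) in the right-hand view. The open tray's handle is centred between the fingers at (197,150).

move_arm(motion=[0, 0, 0, 0, 0, 0.06, 0.5, 0, 0, 0, 0, 0, 0.07, 0.5, 0, 0, 0, 0, 0, 0.06, 0.5, 0, 0, 0, 0, 0, 0.07, 0.5, 0, 0, 0, 0, 0, 0.06, 0.5, 0, 0, 0, 0, 0, 0.07, 0.5, 0, 0, 0, 0, 0, 0.07, 0.5, 0, 0, 0, 0, 0, 0.06, 0.5, 0, 0, 0, 0, 0, 0.07, 0.5, 0, 0, 0, 0, 0, 0.06, 0.5, 0, 0, 0, 0, 0, 0.06, 0.5, 0, 0, 0, 0, 0, 0, 0.5])

```text
time: 22.42
tool_pos: [0.5954, 0.0602, 0.1166]
ee_rot: [-3.139, -0.0, 1.578]
wrist_force: [0.6, 0.2, -0.8]
width: 0.0466
finger_force: 0.0
```

move_arm(motion=[0, 0, 0, 0, 0, 0, 0, 0, 0, 0, 0, 0, 0, 0, 0, 0, 0, 0, 0, 0, 0, 0, 0, 0, 0, 0, 0, 0, 0, 0, 0, 0, 0, 0, 0, 0, 0, 0, 0, 0, 0, 0, 0, 0, 0, 0, 0, 0, 0, 0, 0, 0, 0, 0, 0, 0, 0, 0, 0, 0, 0, 0, 0])

```text
time: 23.17
tool_pos: [0.5958, 0.0602, 0.1188]
ee_rot: [-3.141, -0.0, 1.578]
wrist_force: [-3.2, -0.4, 1.9]
width: 0.0109
finger_force: 30.0
```

Run:
```python
from h import *
plan(arcw(0,True,n=48)+[(.445,.06,.112,1.578,0,2)],start=(.5962,.0605,.1185,1.578))
```

```text
[0,0,0,0,-0.01,-0.01,0,0,0,0,0,-0.01,-0.01,0,0,0,0,0,-0.02,-0.02,0,0,0,0,0,-0.01,-0.01,0,0,0,0,0,-0.01,-0.02,0,0,0,0,0,-0.02,-0.02,0,0,0,0,0,-0.02,-0.02,0,0,0,0,0,-0.02,-0.01,0,0,0,0,0,-0.02,-0.02,0,0,0,0,0,-0.02,-0.03,0,0,0,0,0,-0.03,-0.02,0,0,0,0,0,-0.03,-0.02,0]
[0,0,0,0,-0.03,-0.02,0,0,0,0,0,-0.03,-0.02,0,0,0,0,0,-0.04,-0.02,0,0,0,0,0,-0.04,-0.02,0,0,0,0,0,-0.04,-0.02,0,0,0,0,0,-0.05,-0.02,0,0,0,0,0,-0.05,-0.01,0,0,0,0,0,-0.05,-0.02,0,0,0,0,0,-0.05,-0.01,0,0,0,0,0,-0.06,0,0,0,0,0,0,-0.05,-0.01,0,0,0,0,0,-0.06,0,0]
[0,0,0,0,-0.06,0.01,0,0,0,0,0,-0.05,0,0,0,0,0,0,-0.05,0.01,0,0,0,0,0,-0.06,0.02,0,0,0,0,0,-0.05,0.01,0,0,0,0,0,-0.04,0.02,0,0,0,0,0,-0.05,0.02,0,0,0,0,0,-0.04,0.02,0,0,0,0,0,-0.04,0.02,0,0,0,0,0,-0.04,0.03,0,0,0,0,0,-0.03,0.02,0,0,0,0,0,-0.03,0.02,0]
[0,0,0,0,-0.03,0.03,0,0,0,0,0,-0.02,0.02,0,0,0,0,0,-0.03,0.02,0,0,0,0,0.01,-0.02,0.02,0,0,0,0,0,-0.01,0.02,0,0,0,0,0,-0.02,0.02,0,0,0,0,0,-0.01,0.02,0,0,0,0,0,-0.02,0.02,0,0,0,0,0,-0.01,0.02,0,0,0,0,0,-0.01,0.01,0,0,0,0,0,-0.01,0.02,0,0,0,0,0,-0.01,0.01,0]
[0,0,0,0,0,0.01,0,0,0,0,0,0,0,0]
```

move_arm(motion=[0, 0, 0, 0, -0.01, -0.01, 0, 0, 0, 0, 0, -0.01, -0.01, 0, 0, 0, 0, 0, -0.02, -0.02, 0, 0, 0, 0, 0, -0.01, -0.01, 0, 0, 0, 0, 0, -0.01, -0.02, 0, 0, 0, 0, 0, -0.02, -0.02, 0, 0, 0, 0, 0, -0.02, -0.02, 0, 0, 0, 0, 0, -0.02, -0.01, 0, 0, 0, 0, 0, -0.02, -0.02, 0, 0, 0, 0, 0, -0.02, -0.03, 0, 0, 0, 0, 0, -0.03, -0.02, 0, 0, 0, 0, 0, -0.03, -0.02, 0])

```text
time: 24.17
tool_pos: [0.5745, 0.06, 0.1403]
ee_rot: [3.14, -0.0, 1.578]
wrist_force: [3.5, -0.5, 1.6]
width: 0.0107
finger_force: 30.0
```

move_arm(motion=[0, 0, 0, 0, -0.03, -0.02, 0, 0, 0, 0, 0, -0.03, -0.02, 0, 0, 0, 0, 0, -0.04, -0.02, 0, 0, 0, 0, 0, -0.04, -0.02, 0, 0, 0, 0, 0, -0.04, -0.02, 0, 0, 0, 0, 0, -0.05, -0.02, 0, 0, 0, 0, 0, -0.05, -0.01, 0, 0, 0, 0, 0, -0.05, -0.02, 0, 0, 0, 0, 0, -0.05, -0.01, 0, 0, 0, 0, 0, -0.06, 0, 0, 0, 0, 0, 0, -0.05, -0.01, 0, 0, 0, 0, 0, -0.06, 0, 0])

```text
time: 25.17
tool_pos: [0.5182, 0.0596, 0.1569]
ee_rot: [-3.141, -0.0, 1.578]
wrist_force: [1.0, 0.6, 5.9]
width: 0.0107
finger_force: 30.0
```

move_arm(motion=[0, 0, 0, 0, -0.06, 0.01, 0, 0, 0, 0, 0, -0.05, 0, 0, 0, 0, 0, 0, -0.05, 0.01, 0, 0, 0, 0, 0, -0.06, 0.02, 0, 0, 0, 0, 0, -0.05, 0.01, 0, 0, 0, 0, 0, -0.04, 0.02, 0, 0, 0, 0, 0, -0.05, 0.02, 0, 0, 0, 0, 0, -0.04, 0.02, 0, 0, 0, 0, 0, -0.04, 0.02, 0, 0, 0, 0, 0, -0.04, 0.03, 0, 0, 0, 0, 0, -0.03, 0.02, 0, 0, 0, 0, 0, -0.03, 0.02, 0])

```text
time: 26.17
tool_pos: [0.4631, 0.0593, 0.135]
ee_rot: [-3.137, -0.0, 1.578]
wrist_force: [-3.8, 0.4, 2.0]
width: 0.0113
finger_force: 30.0
```

move_arm(motion=[0, 0, 0, 0, -0.03, 0.03, 0, 0, 0, 0, 0, -0.02, 0.02, 0, 0, 0, 0, 0, -0.03, 0.02, 0, 0, 0, 0, 0, -0.02, 0.02, 0, 0, 0, 0, 0, -0.01, 0.02, 0, 0, 0, 0, 0, -0.02, 0.02, 0, 0, 0, 0, 0, -0.01, 0.02, 0])

```text
time: 26.75
tool_pos: [0.4499, 0.0592, 0.1206]
ee_rot: [-3.138, -0.0, 1.578]
wrist_force: [-7.6, 0.6, 2.4]
width: 0.0108
finger_force: 30.0
```

move_arm(motion=[0, 0, 0, 0, -0.02, 0.01, 0, 0, 0, 0, 0, -0.01, 0.01, 0, 0, 0, 0, 0, -0.01, 0.02, 0, 0, 0, 0, 0, -0.01, 0.01, 0, 0, 0, 0, 0, 0, 0.01, 0, 0, 0, 0, 0, -0.01, 0.01, 0, 0, 0, 0, 0, 0, 0.01, 0, 0, 0, 0, 0, 0, 0.01, 0, 0, 0, 0, 0, 0, 0, 0])

```text
time: 27.5
tool_pos: [0.4455, 0.0591, 0.114]
ee_rot: [3.141, -0.0, 1.578]
wrist_force: [-4.8, 1.5, 5.3]
width: 0.0109
finger_force: 30.0
```

move_arm(motion=[0, 0, 0, 0, 0, 0.01, 0, 0, 0, 0, 0, 0, 0.01, 0, 0, 0, 0, 0, 0, 0, 0])

```text
time: 27.75
tool_pos: [0.4456, 0.0592, 0.1139]
ee_rot: [3.14, -0.0, 1.578]
wrist_force: [-8.1, 1.2, 12.5]
width: 0.0111
finger_force: 30.0
```

Shut on the rim (position stopped, force rising). Release and rise.

move_arm(motion=[0, 0, 0, 0, 0, -0.01, 0, 0, 0, 0, 0, 0, 0, 0.5, 0, 0, 0, 0, 0, 0, 0.5, 0, 0, 0, 0, 0, 0, 0.5, 0, 0, 0, 0, 0, 0, 0.5, 0, 0, 0, 0, 0, 0, 0.5, 0, 0, 0, 0, 0, 0, 0.5, 0, 0, 0, 0, 0, -0.1, 0.5, 0, 0, 0, 0, 0, -0.15, 0.5, 0, 0, 0, 0, 0, -0.2, 0.5, 0, 0, 0, 0, 0, -0.2, 0.5, 0, 0, 0, 0, 0, -0.2, 0.5])

```text
time: 28.75
tool_pos: [0.4453, 0.059, 0.198]
ee_rot: [3.141, -0.0, 1.578]
wrist_force: [0.4, -0.3, 0.0]
width: 0.0469
finger_force: 0.0
```

move_arm(motion=[0, 0, 0, 0, -0.2, -0.1, 0.5, 0, 0, 0, 0, -0.2, 0, 0.5, 0, 0, 0, 0, -0.2, 0, 0.5, 0, 0, 0, 0, -0.2, 0, 0.5, 0, 0, 0, 0, 0, 0, 0.5, 0, 0, 0, 0, 0, 0, 0.5])

```text
time: 29.25
tool_pos: [0.3655, 0.0585, 0.2075]
ee_rot: [3.139, -0.0, 1.578]
wrist_force: [0.1, 0.1, 0.1]
width: 0.047
finger_force: 0.0
```

Run:
```python
from h import *
s=robot.snapshot('scene');t=robot.snapshot('top')
b=cv2.resize(s[150:360,130:480,::-1],(500,300),interpolation=cv2.INTER_CUBIC);a=cv2.resize(t[180:320,160:300,::-1],(300,300),interpolation=cv2.INTER_CUBIC)
cv2.imwrite('pics/f.png',np.hstack([b,a]))
o=robot.get_obs();print(o['time'],o['tool_pos'],o['wrist_force'])
```

```text
29.35 [0.36608943 0.0584025  0.20692658] [-0.24993755  0.56990685 -0.13391593]
```

View pics/f.png

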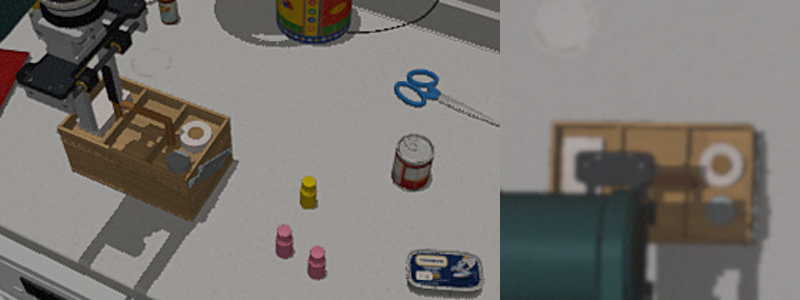

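The tray is shut on the box, the gripper is clear of everything, and the tins and look-alikes are where they were.

```bash
python3 -c "
from bench import robot
print(robot.close_job())"
```

```text
the job is handed in; nothing more can be done
None
```

The white pill bottle is standing upright in the medicine box beside the cream pot, the tray was lowered slowly and is fully shut, the tins look undisturbed, and the job was handed in at about 29 s.

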